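# Load the battery pack into the bench tester

## Robot

A 6-joint arm with a two-finger parallel gripper is mounted at the origin on the work surface. World frame = base frame: x ahead of the robot, y to its left, z up, the work surface at z = 0. Lengths are in mm, angles in rad, forces in N, time in s.
With the tool pointing down it reaches from about 350 to 975 mm from the base axis. Payload 7.1 kg.
Tool frame: the origin (TCP) lies at the very end of the fingers, on their centre line; the grasp point (between the pads) lies 19 mm behind it (ctrl.grasp_offset is the distance from the TCP to the grasp point, in mm); z points along the fingers, y is the line along which they close (so a half turn about z gives the same grasp; the last joint's range is limited). The gripper opens to 88 mm and grips with 3 to 60 N. Pads are 20 mm wide; open, the fingers measure 115 mm over their backs; the gripper's body (75 mm by 178 mm) begins 61 mm behind the grasp point.
Start: joints at [-1.192, 0.423, 1.63, -0, 1.089, -0.019], TCP at [242.135, -576.173, 222.675] pointing down, gripper open.
Joint ranges: [-3, 3], [-0.9, 2.11], [0.09, 2.58], [-1.31, 4.45], [0.11, 2.69], [-2.54, 2.54]. Speed limits (rad/s): [2.39, 2.39, 3.01, 3.14, 3.14, 3.14].

## Interface

Orientations are given as a rotation vector (axis times angle).
In Python, from workcell import ctrl, viewer, ticket, models gives the robot as it stands.
- The arm moves only by the tool play_rows, never from a script. Its arguments are lists of equal length, an entry for each row: "dp": the shift along the world's x, y, z in mm, a list of three; "yaw": the turn about the world's z in degrees. In form: {"dp": [[tx, ty, tz], ...], "yaw": [yaw, ...]}. A call has 1 to 8 rows; each row shifts and turns the commanded pose from where the row before left it; what a row does not reach is not made up. A row lasts 1/12 s, in which the tool goes at most 41.7 mm and 7.16 degrees, less where a joint would pass 70% of its speed; a pose out of reach is approached as far as the arm can. A call is refused whole if a number of a shift passes 41.7 or a number of a turn 7.16, either way. A call with a gripper value outside its range is refused whole. "gripper" is the closure, from 0 (fully open) to 1 (shut), set as the call begins (left out, the last holds). The fingers move at their own pace and stop on an object; the grip force is fixed at half the most. Time passes only in rows, so rows that do not move let the fingers close. It gives the time, the measured TCP pose, the force, the opening and the grip force at its end, in the units of the state.
- ctrl.get_obs(): the state, without advancing time (a new reading comes with each control period).
- viewer.get_image(name): name is "side" or "top" or "wrist"; returns a dict with "pixels" (420x560x3 uint8, red, green, blue), "range_z" (420x560 float32, mm along the optical axis (not along the pixel's ray), 0 where there is no reading), "fx", "fy", "cx", "cy" (pixels), "T" (4x4, takes a point from camera to world coordinates); the wrist camera has in their place "hand_eye" (4x4, takes a point from camera to tool coordinates, whose origin is the TCP and whose axes are the flange's). Camera axes: x right, y up, looking along -z (the intrinsics and any distortion apply to the point x, -y, -z); pixel columns grow to the right and rows downward; lengths in mm; the calibration is good to about 2 mm. A picture is of the moment at which its call begins: read the wrist's pose just before it.
- ticket.close_job(): hands the job in; it is judged then, once.
Trained networks look in a picture, given as the dict that the camera call returned (one of the last four; its "shot" number tells which), for a name from the list of things; names that differ only in an ending like _2 or _b are one class to them, and where a whole thing is asked for, a point or a joint stands for the part that bears it (a point fixed in the world has none). Each returns a list of dicts, best first, with "conf" (0 to 1); they miss things now and then, are a little off and sometimes report something else, mostly with a low value. They report only what shows in the picture. A call takes as long as a camera call. They do not tell look-alikes from the thing itself.
- models.look_for(picture, name): "bbox" ([centre column, centre row, width, height] in pixels, round what is visible of it).
- models.landmark_of(picture, name): "location" ([column, row] in pixels: a listed point, or the origin of a listed thing).
The state is a dict: "t": time; "qpos": joint angles; "qvel": joint speeds; "joint_torque": joint torques, N m; "ee_pos": TCP position; "orientation": TCP orientation; "ft_force": force on the tool from outside, world axes, zero at the start; "moment": the same for the moment, N m; "width": finger opening in mm; "grasp_force": force on a finger pad.
Only numpy, scipy, OpenCV 4.12 (cv2) and the standard library are available. Lean on these libraries where they do the work, as an engineer would, in place of code of your own. Each camera call takes 0.05 s, during which the arm holds its last target. There are 200 camera calls.

## Task

Put the battery pack into the bench tester: hold down the spring tab on the battery cover to unlatch it as you slide the cover fully open along its rails. Lower the pack (do not drop it) flat into the bay, rib up, then slide the cover fully home until its tab springs back up and latches. Leave the spool, screwdriver and parts bin where they are.

Things in the scene. Friction and masses are not known exactly. Their poses are not given: they have to be found in the camera images.
- tester: Bench tester, fixed: grey metal box 308 long (its x, -130 to 178), 116 wide (y), origin on the bench under the middle of the railed part, z up. For x -130 to 134 it is 60 high, with rails along both long edges (inner faces y=+-52, lips in to +-47 and up to z=74; small keepers in to y=+-40 at x -90 to -74) in which the plastic cover slides. x 134 to 178: black console 88 high, dial to 101.
- bay_floor (a point): Centre of the inner floor of the battery bay (at tester x=-67, y=0, z=10), axes as the tester. The bay is open-topped and empty, 110 long (x) by 92 wide (y), its walls 50 high above this floor; the shut cover's underside is 51 above it. The shut cover hides it.
- cover (a joint): Opening of the cover along the tester's +x, m: 0 shut (start), 0.118 open (stop). Grey plastic plate 124 x 102 x 6, captive, top face at z=67; shut it spans tester x -128 to -4. 2 N friction + 8 N per m/s. Latched, it moves 1 mm unless the tab is pressed over 4 mm, needed only for the first 5 mm. Shutting, the latch rides down a ramp by itself at 25 to 15 mm (push 5 to 10 N) and clicks up at 1 to 0 mm.
- ridge_top (a point): Middle of the top of the push ridge, a bar moulded on the cover: 12 thick (tester x), 64 long (y), standing 14 above the cover's top face (its top is at z=81). Moves with the cover; axes as the tester. It lies 28 to the +x side of the tab's centre. Push its -x face (from over the tab) to open, its +x face to shut.
- tab_top (a point): Centre of the top of the release tab: black ribbed pad 36 (tester x) by 60 (y) set in the cover just to the -x side of the ridge (gap of 4 to the ridge). When up its top is at z=72, 5 above the cover's face. Moves with the cover and as pressed; axes as the tester.
- tab (a joint): How far the tab is pressed straight down, m: 0 up, 0.007 bottomed (hard stop). Spring: 2.5 N at first, 6 N at the bottom; it springs up when let go.
- pack: Black battery pack with grey rib, loose on the bench, about 0.3 kg: block 96 (its x) by 72 (y) by 24 high with a finger rib 70 (x) by 20 (y) standing 20 above the block's middle (44 high in all); origin at the centre of its underside, z up. Grip the rib across its 20 mm. It goes in the bay with its long side along the tester's x, either way round (7 free at each end, 10 each side).
- spool: Bystander: steel spool 60 across, 48 high, standing; origin at its foot.
- screwdriver: Bystander: screwdriver lying on the bench, about 200 long.
- parts_bin: Bystander: blue open bin 110 x 150 x 60; origin under its centre.
Mind the look-alikes: they are no part of the job. Of the things that look like the pack, take the one that is farthest from the robot's base at the start.

How it is judged (in metres and radians):
On the way, in this order (a step that is already met when the one before it is completed fails the run):
1. the cover is slid open (more than 105 mm of 118) (value of joint cover above 0.105 m), for 0.1 s.
2. the pack lies flat in the bay, let go (x of pack in the frame of bay_floor between -0.012 and 0.012 m and y of pack in the frame of bay_floor between -0.015 and 0.015 m and z of pack in the frame of bay_floor between -0.004 and 0.006 m and angle between pack's own z axis and vertical below 0.1 rad and contact force between the fingers and pack below 0.1 N and linear speed of pack below 0.03 m/s), for 0.2 s.
At the end, for the whole second after the job is handed in: The pack rests flat and upright in the bay (origin within 12 mm along, 15 mm across and 6 mm in height of the centre of the bay floor, tilt under 0.1 rad); the cover is shut to within 2.5 mm with the tab sprung up (within 1.5 mm), so latched (x of pack in the frame of bay_floor between -0.012 and 0.012 m and y of pack in the frame of bay_floor between -0.015 and 0.015 m and z of pack in the frame of bay_floor between -0.004 and 0.006 m and angle between pack's own z axis and vertical below 0.1 rad and value of joint cover below 0.0025 m and value of joint tab below 0.0015 m and linear speed of pack below 0.02 m/s); the robot touches nothing.
It fails at once if the spool is moved more than 25 mm (distance of spool from where it was at the start of the episode above 0.025 m).
It fails at once if the screwdriver is moved more than 25 mm (distance of screwdriver from where it was at the start of the episode above 0.025 m).
It fails at once if the parts bin is moved more than 25 mm (distance of parts_bin from where it was at the start of the episode above 0.025 m).
It fails at once if the pack is dropped into the bay (faster than 0.65 m/s there) (horizontal distance between pack and bay_floor below 0.04 m and height (world z) of pack below 0.065 m and linear speed of pack above 0.65 m/s).
It also fails if it takes over 56 s, if anything falls off the work surface, if the arm or the gripper's body presses on something with over 40 N, if the wrist force passes 120 N, or if a joint passes its speed limit or range.

## Working session

There is one attempt and no reset: what is moved stays moved. The work goes in short steps, Python scripts to look and compute and a tool call to move; the robot and the scene stay as the last step left them, time stands still between calls to the robot, and variables do not carry over. Pictures are saved under pics/ and viewed, at most 10 in all, crops included, and the job is handed in when it is done.

Besides the shell and the picture viewer there is one more tool, called after "Call:" in YAML: its name, and indented under it one key for each argument. play_rows: Moves the arm, as the interface text tells. Its arguments: {"type":"object","properties":{"dp":{"type":"array"},"yaw":{"type":"array"},"gripper":{"type":"number"}},"required":["dp","yaw"]}

```bash
mkdir -p pics; cat > h.py <<'E'
import numpy as np, cv2
from workcell import ctrl, viewer, ticket, models
from scipy.spatial.transform import Rotation as R
def shot(n):
    o=ctrl.get_obs(); im=viewer.get_image(n)
    if 'T' in im: im['W']=np.array(im['T'])
    else:
        T=np.eye(4);T[:3,:3]=R.from_rotvec(o['orientation']).as_matrix();T[:3,3]=o['ee_pos'];im['W']=T@np.array(im['hand_eye'])
    return im
def ray(im,uv):
    d=np.array([(uv[0]-im['cx'])/im['fx'],-(uv[1]-im['cy'])/im['fy'],-1.])
    return im['W'][:3,3], im['W'][:3,:3]@d
def atz(im,uv,z):
    o,d=ray(im,uv); return o+d*(z-o[2])/d[2]
def dep(im,uv):
    o,d=ray(im,uv); c,r=int(round(uv[0])),int(round(uv[1]))
    return o+d*float(np.median(im['range_z'][max(r-1,0):r+2,max(c-1,0):c+2]))
def cloud(im):
    v,u=np.mgrid[:420,:560]; z=im['range_z']
    P=np.stack([(u-im['cx'])/im['fx']*z,-(v-im['cy'])/im['fy']*z,-z],-1)
    return P@im['W'][:3,:3].T+im['W'][:3,3]
def save(im,n): cv2.imwrite('pics/'+n,im['pixels'][:,:,::-1])
E
cat > a.py <<'E'
from h import *
np.set_printoptions(precision=1,suppress=True)
ims={}
for n in ['top','side']:
    im=shot(n); ims[n]=im; print(n,[k for k in im], im['W'][:3,3])
    for k in ['tester','cover','ridge_top','tab_top','pack','spool','screwdriver','parts_bin']:
        for r in models.landmark_of(im,k)[:4]:
            print(k,round(r['conf'],2),np.array(r['location']),dep(im,r['location']))
cv2.imwrite('pics/1.png',np.vstack([cv2.resize(ims[n]['pixels'],(400,300)) for n in ims])[:,:,::-1])
E
python3 a.py
```

```text
top ['pixels', 'range_z', 'fx', 'fy', 'cx', 'cy', 'T', 'shot', 'W'] [ 257.3 -135.7 1154.5]
tester 0.76 [177.9 218.7] [478.3  93.4  68.7]Traceback (most recent call last):
  File "a.py", line 7, in <module>
    for r in models.landmark_of(im,k)[:4]:
             ~~~~~~~~~~~~~~~~~~^^^^^^
ValueError: it knows: bay_floor, pack, parts_bin, ridge_top, screwdriver, spool, tab_top, tester
```

```bash
sed -i "s/'cover',//" a.py; python3 a.py
```

```text
top ['pixels', 'range_z', 'fx', 'fy', 'cx', 'cy', 'T', 'shot', 'W'] [ 257.3 -135.7 1154.5]
tester 0.65 [177.6 217.4] [481.8  94.9  65.9]
ridge_top 0.86 [203.2 215.1] [487.2  36.   78.8]
ridge_top 0.52 [343.1 237.7] [ 460.2 -280.8   33.2]
tab_top 0.55 [215.2 216. ] [488.   10.2  71.6]
pack 0.92 [398.2 353.3] [ 245.3 -207.   857.2]
pack 0.64 [342.2 237.6] [ 459.2 -277.9   39.5]
pack 0.62 [329.9 307.5] [ 301.6 -253.4   44.1]
pack 0.58 [270.9 253. ] [ 417.7 -117.6   26.6]
spool 0.87 [266.8 118.6] [737.2 -91.3  47.4]
spool 0.63 [341.8 238.5] [ 457.1 -277.1   39.1]
screwdriver 0.82 [169.7 114.4] [749.6 149.4  17.1]
screwdriver 0.53 [215.3 217.7] [484.1   9.6  71.8]
parts_bin 0.62 [337.2 133.4] [ 725.7 -265.2    3.7]
side ['pixels', 'range_z', 'fx', 'fy', 'cx', 'cy', 'T', 'shot', 'W'] [326.8 872.1 803.3]
tester 0.95 [254.8 283.7] [486.5 163.4  59.6]
ridge_top 0.68 [263.5 238.7] [492.7  27.4  72.5]
tab_top 0.67 [265.8 235.7] [489.2  15.9  72.8]
pack 0.74 [292.6 191.9] [ 458.1 -240.5   29.4]
pack 0.69 [341.7 203.7] [ 315.7 -218.9   20.5]
pack 0.56 [295.7 226.4] [429.9 -95.1  21.4]
spool 0.7 [173.5 223.2] [756.9 -65.3  11.5]
screwdriver 0.64 [139.3 286.3] [761.5 161.7   1.7]
parts_bin 0.83 [205.2 182.4] [ 733.9 -285.9    1.5]
```

View pics/1.png

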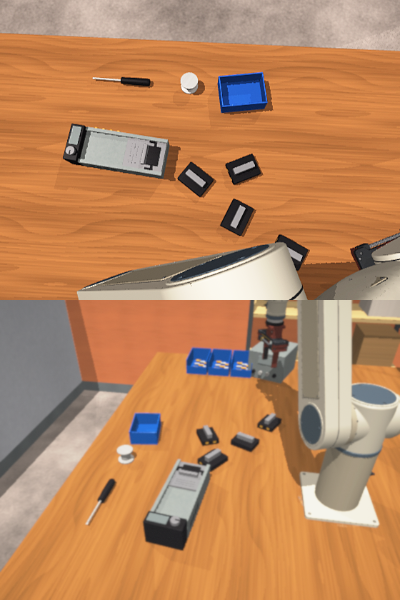

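```bash
cat > b.py <<'E'
from h import *
np.set_printoptions(precision=1,suppress=True)
o=ctrl.get_obs(); print(o['ee_pos'],R.from_rotvec(o['orientation']).as_matrix().round(2).tolist(),o['width'])
im=shot('top'); P=cloud(im)
def rect(m,nm):
    q=P[m][:,:2].astype(np.float32); r=cv2.minAreaRect(q); b=cv2.boxPoints(r)
    e=[b[1]-b[0],b[2]-b[1]]; e=max(e,key=np.linalg.norm); print(nm,len(q),r,'long dir deg',np.degrees(np.arctan2(e[1],e[0])),'dist',np.hypot(*r[0]),'z',np.median(P[m][:,2]))
x,y,z=P[...,0],P[...,1],P[...,2]
T=(np.abs(x-485)<130)&(y>-70)&(y<300)
rect(T&(z>50)&(z<110),'tester'); rect(T&(z>83)&(z<110),'console'); rect(T&(z>76)&(z<83)&(y<100),'ridge')
for c in [(459,-278),(302,-253),(418,-118)]:
    m=np.hypot(x-c[0],y-c[1])<75
    rect(m&(z>36)&(z<60)&(y<-60),'rib'); rect(m&(z>12)&(z<60)&(y<-62),'pack')
ims=shot('side')
for l in [(378,171),(292.6,191.9),(270,30)]: print('side',l,dep(ims,l))
a=cv2.resize(im['pixels'][150:350,80:440],None,fx=2,fy=2,interpolation=cv2.INTER_CUBIC); cv2.imwrite('pics/2.png',a[:,:,::-1])
E
python3 b.py
```

```text
[ 242.2 -576.2  222.7] [[0.92, 0.39, 0.0], [0.39, -0.92, -0.0], [-0.0, 0.0, -1.0]] 88.36643721896219
tester 7264 ((498.907958984375, 129.08380126953125), (308.542724609375, 117.28927612304688), 83.41111755371094) long dir deg 83.41111 dist 515.3365689412567 z 67.04696082535611
console 1002 ((502.1271057128906, 157.94728088378906), (250.07003784179688, 116.04995727539062), 83.69757080078125) long dir deg 83.69757 dist 526.3829155948994 z 88.29909534922729
ridge 207 ((487.79754638671875, 37.10271453857422), (120.7710952758789, 115.50775909423828), 82.94994354248047) long dir deg 82.94995 dist 489.20655932543866 z 78.69677412026067
rib 279 ((467.73858642578125, -275.2456359863281), (20.355207443237305, 70.35153198242188), 24.483421325683594) long dir deg -65.51658 dist 542.7149761717528 z 43.48499989658126
pack 1295 ((467.98944091796875, -275.2211608886719), (72.47396850585938, 96.79975891113281), 24.39537811279297) long dir deg -65.60461 dist 542.9187823345414 z 24.095435126709845
rib 299 ((312.7962341308594, -259.7615051269531), (20.12894630432129, 69.88304138183594), 65.10034942626953) long dir deg -24.899643 dist 406.59257695175336 z 43.354334408077875
pack 1396 ((312.78961181640625, -259.786865234375), (71.89532470703125, 95.98013305664062), 65.05742645263672) long dir deg -24.94257 dist 406.60368494218227 z 24.424307648655258
rib 280 ((426.33636474609375, -122.7742691040039), (69.80970001220703, 19.84247398376465), 54.012081146240234) long dir deg 54.012096 dist 443.66227815641105 z 43.22096151865355
pack 1299 ((426.5343017578125, -122.96418762207031), (96.18670654296875, 72.38014221191406), 54.0266227722168) long dir deg 54.026615 dist 443.9050596845911 z 24.116317092802774
side (378, 171) [ 214.5 -400.7   27. ]
side (292.6, 191.9) [ 458.3 -242.2   28.2]
side (270, 30) [  832.3 -1995.4   -27.5]
```

View pics/2.png

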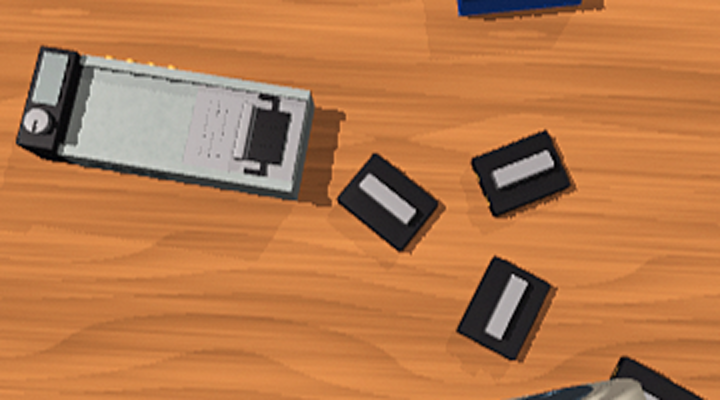

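Call:
play_rows:
  dp:
    - [15, 36, 0]
    - [15, 36, 0]
    - [15, 36, 0]
    - [15, 36, 0]
    - [15, 36, 0]
    - [15, 36, 0]
    - [15, 36, 0]
    - [15, 36, 0]
  yaw: [7, 7, 7, 7, 7, 7, 7, 7]
  gripper: 1

```text
t: 1.67
ee_pos: [362.5, -286.5, 222.9]
orientation: [2.422, 2.0, 0.0]
ft_force: [0.5, -0.6, 0.3]
width: 37.8
grasp_force: 0.0
```

Call:
play_rows:
  dp:
    - [15, 36, 0]
    - [15, 36, 0]
    - [15, 36, 0]
    - [15, 36, 0]
    - [15, 36, 0]
    - [15, 36, 0]
    - [15, 36, 0]
    - [15, 36, 0]
  yaw: [4, 0, 0, 0, 0, 0, 0, 0]

```text
t: 2.33
ee_pos: [482.6, 1.8, 223.0]
orientation: [2.356, 2.077, 0.001]
ft_force: [0.5, 0.1, -0.1]
width: 0.8
grasp_force: 0.0
```

Call:
play_rows:
  dp:
    - [0, 0, 0]
  yaw: [0]

```text
t: 2.42
ee_pos: [484.6, 4.9, 223.2]
orientation: [2.351, 2.082, 0.005]
ft_force: [0.1, -0.5, -0.0]
width: 0.7
grasp_force: 0.0
```

```bash
cat > c.py <<'E'
from h import *
np.set_printoptions(precision=1,suppress=True)
o=ctrl.get_obs(); M=R.from_rotvec(o['orientation']).as_matrix(); print(o['ee_pos'],'y ang',np.degrees(np.arctan2(M[1,1],M[0,1])),o['width'],o['ft_force'])
im=shot('wrist'); print(np.array(im['hand_eye']))
save(im,'3.png')
org=np.array([496.3,105.2]);a=np.radians(83.5);e=np.array([np.cos(a),np.sin(a)]);n=np.array([-e[1],e[0]])
def tst(p): d=p[...,:2]-org; return np.stack([d@e,d@n],-1)
for k in ['ridge_top','tab_top','tester']:
    for r in models.landmark_of(im,k)[:2]: p=dep(im,r['location']);print(k,round(r['conf'],2),r['location'],p,tst(p))
P=cloud(im);t=tst(P);z=P[...,2];ok=im['range_z']>0
for nm,lo,hi,xl,xh in [('ridge',78,84,-90,-50),('tab',70,74,-125,-75),('body',56,90,-140,40)]:
    m=ok&(z>lo)&(z<hi)&(t[...,0]>xl)&(t[...,0]<xh)&(abs(t[...,1])<(38 if nm!='body' else 70))
    if m.sum()>10: print(nm,m.sum(),np.percentile(t[m],[0,2,50,98,100],axis=0).tolist(),np.median(z[m]), cv2.minAreaRect(P[m][:,:2].astype(np.float32)))
E
python3 c.py
```

```text
[484.6   4.9 223.2] y ang -6.941441272831138 0.71753032532864 [ 0.1 -0.5 -0. ]
[[  -0.     1.     0.3   83.9]
 [   1.     0.    -0.    -0.5]
 [  -0.     0.3   -1.  -161.8]
 [   0.     0.     0.     1. ]]
ridge_top 0.66 [281.2, 154.2] [490.   43.2  80.9] [-62.3  -0.7]
tab_top 0.87 [283.3, 184.7] [488.3  13.4  71.1] [-92.1  -2.5]
tester 0.93 [279.2, 80.8] [495.7 104.1  67.5] [-1.2  0.5]
tester 0.68 [484.6, 349.3] [534.   27.9 318.8] [-72.5 -46.2]
ridge 983 [[-68.00345483683964, -31.409963724313453], [-67.64379794181292, -30.329626073317126], [-61.506514194989734, 0.34919963307617796], [-56.1076095279573, 30.18602915383136], [-55.92468872868911, 31.207815755364667]] 80.5207927065461 ((489.41162109375, 43.67051696777344), (11.888465881347656, 62.604793548583984), 82.96334075927734)
tab 2308 [[-108.00209262258497, -37.522501519001445], [-106.93013839123174, -31.83389033719755], [-90.68625466037878, -0.21579780032668602], [-75.45038913522446, 30.19668459780364], [-75.04909606536104, 37.834414999298666]] 71.73317618486226 ((485.79632568359375, 14.274727821350098), (32.93572998046875, 75.34978485107422), 82.92790222167969)
body 24669 [[-126.28088314886487, -58.427899036835186], [-120.23035518753208, -55.82745707441028], [-32.55787920231768, -0.11093274464532443], [37.38291468721345, 55.68718097182746], [39.995993985024725, 58.1784526075706]] 67.11921597258186 ((491.48614501953125, 62.370052337646484), (166.2624969482422, 116.58084869384766), 83.43904876708984)
```

View pics/3.png

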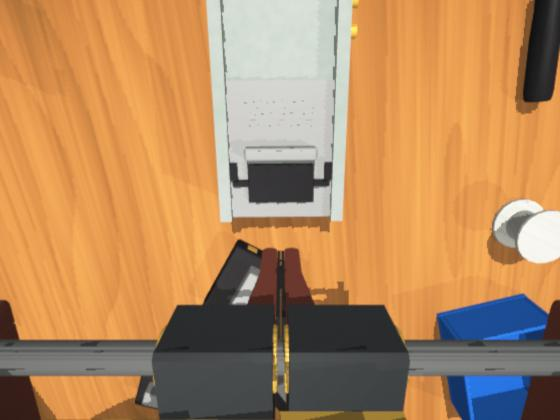

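Call:
play_rows:
  dp:
    - [1, 12, -40]
    - [1, 12, -40]
    - [0, 0, -20]
    - [0, 0, 0]
  yaw: [0.5, 0, 0, 0]

```text
t: 2.95
ee_pos: [480.6, 22.5, 119.2]
orientation: [-2.346, -2.082, 0.01]
ft_force: [-0.8, -0.3, -0.2]
width: 0.2
grasp_force: 0.0
```

```bash
python3 c.py
```

```text
[480.6  22.5 119.2] y ang -6.804492135742452 0.2221521771130391 [-0.8 -0.3 -0.2]
[[  -0.     1.     0.3   83.9]
 [   1.     0.    -0.    -0.5]
 [  -0.     0.3   -1.  -161.8]
 [   0.     0.     0.     1. ]]
ridge_top 0.73 [292.8, 207.4] [489.8  43.2  80.4] [-62.3  -0.6]
tab_top 0.71 [292.0, 242.5] [486.7  16.9  72.1] [-88.8  -0.4]
tester 0.82 [287.5, 96.1] [494.2 107.5  59.6] [2.  2.4]
ridge 1976 [[-67.85679303598404, -31.882770735664423], [-67.2815896671062, -30.24148008522743], [-61.29986236945354, -0.10761161724222884], [-56.0435107512358, 30.24820187632901], [-55.65340863403454, 31.74469233084618]] 80.5470594523877 ((489.3725280761719, 43.81271743774414), (12.202605247497559, 63.62974166870117), 83.55826568603516)
tab 3579 [[-108.17301922321043, -37.89632021115935], [-106.65164837927335, -32.51424114743303], [-88.19068166540991, -5.646648140443128], [-75.55539423997483, 32.37010881032085], [-75.00216104037102, 37.89215611902955]] 71.728713918859 ((485.93487548828125, 14.203644752502441), (33.16724395751953, 75.78839874267578), 83.47512817382812)
body 49063 [[-126.79389163549747, -58.50206705172245], [-118.64485275031727, -55.81636991816882], [-26.335897506828083, -1.5318136822573807], [37.649493746229076, 55.87855592638567], [39.99932762993345, 58.42039791986568]] 67.09704645426717 ((491.41485595703125, 62.121620178222656), (166.78269958496094, 116.87781524658203), 83.4481201171875)
```

View pics/3.png

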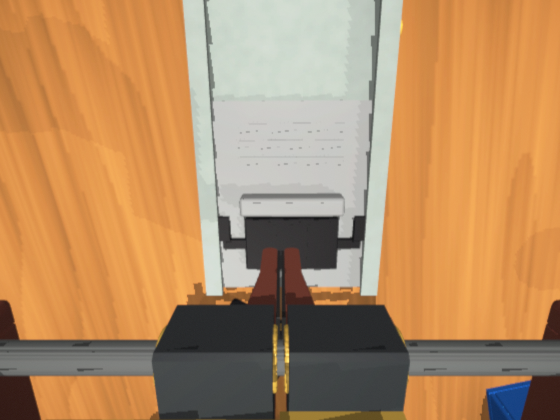

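Call:
play_rows:
  dp:
    - [6, 2, -20]
    - [0, 0, -17]
    - [0, 0, 0]
    - [0, 0, 0]
  yaw: [0.3, 0, 0, 0]

```text
t: 3.48
ee_pos: [490.5, 25.4, 86.9]
orientation: [2.343, 2.093, 0.001]
ft_force: [0.8, -0.6, 0.1]
width: 0.8
grasp_force: 0.0
```

Call:
play_rows:
  dp:
    - [-3, -1, -8]
    - [0, 0, -6]
    - [0, 0, -5]
    - [0, 0, 0]
  yaw: [0, 0, 0, 0]

```text
t: 3.82
ee_pos: [487.5, 24.6, 67.0]
orientation: [2.342, 2.093, 0.001]
ft_force: [-1.2, -1.5, 7.6]
width: 0.3
grasp_force: 3.5
```

Call:
play_rows:
  dp:
    - [0.5, 4, 0]
    - [0.5, 4, 0]
    - [0.5, 5, 0]
    - [1, 8, 0]
    - [1.1, 10, 0]
    - [1.4, 12, 0]
    - [1.4, 12, 0]
    - [1.4, 12, 0]
  yaw: [0, 0, 0, 0, 0, 0, 0, 0]

```text
t: 4.48
ee_pos: [495.1, 91.9, 67.2]
orientation: [2.342, 2.094, -0.0]
ft_force: [-2.0, -2.6, 5.4]
width: 0.2
grasp_force: 2.6
```

Call:
play_rows:
  dp:
    - [1.4, 12, 0]
    - [1.4, 12, 0]
    - [1.4, 12, 0]
    - [1.0, 9, 0]
    - [0.5, 5, 0]
    - [0.3, 3, 0]
    - [0, 0, 0]
  yaw: [0, 0, 0, 0, 0, 0, 0]

```text
t: 5.07
ee_pos: [500.8, 142.2, 67.2]
orientation: [2.337, 2.095, -0.006]
ft_force: [-0.1, -19.4, 9.7]
width: 0.4
grasp_force: 13.3
```

Call:
play_rows:
  dp:
    - [0, -3, 0]
    - [0, -3, 20]
    - [-3, -30, 35]
    - [-4, -37, 35]
    - [-4, -37, 35]
    - [-4, -37, 25]
    - [0, 0, 0]
    - [0, 0, 0]
  yaw: [0, 0, 0, 0, 0, 0, 0, 0]
  gripper: 0.4

```text
t: 5.73
ee_pos: [488.7, 15.6, 200.2]
orientation: [2.344, 2.089, 0.004]
ft_force: [-0.4, 0.6, -0.7]
width: 50.1
grasp_force: 0.0
```

```bash
cat > d.py <<'E'
from h import *
np.set_printoptions(precision=1,suppress=True)
o=ctrl.get_obs(); print(o['ee_pos'],o['width'],o['qvel'])
im=shot('wrist'); save(im,'5.png'); P=cloud(im); z=P[...,2]; ok=im['range_z']>0
org=np.array([496.7,108.4]);a=np.radians(83.5);e=np.array([np.cos(a),np.sin(a)]);n=np.array([-e[1],e[0]])
t=np.stack([(P[...,:2]-org)@e,(P[...,:2]-org)@n],-1)
m=ok&(z>2)&(z<18)&(t[...,0]>-122)&(t[...,0]<0)&(abs(t[...,1])<50)
print('floor',m.sum(),np.percentile(t[m],[0,2,98,100],axis=0).tolist(),np.median(z[m]),cv2.minAreaRect(P[m][:,:2].astype(np.float32)))
m=ok&(z>56)&(z<64)&(t[...,0]>-150)&(t[...,0]<0)&(abs(t[...,1])<70)
print('rim',m.sum(),np.percentile(t[m],[0,1,99,100],axis=0).tolist())
m=ok&(z>78)&(z<84)&(t[...,0]>0)&(t[...,0]<90)&(abs(t[...,1])<33)
print('ridge',m.sum(),np.median(t[m],axis=0),cv2.minAreaRect(P[m][:,:2].astype(np.float32)))
for r in models.landmark_of(im,'bay_floor')[:2]: print(r,dep(im,r['location']))
E
python3 d.py
```

```text
[488.7  15.6 200.2] 50.09783703831363 [ 0.  0.  0.  0. -0.  0.]
floor 10112 [[-121.98419555107812, -46.34070761258798], [-121.15696622357616, -45.24984662913949], [-13.81538783184225, 45.217250496871415], [-11.930293268471512, 46.25469983523333]] 9.738828819689502 ((489.1361999511719, 41.867523193359375), (110.05616760253906, 92.58920288085938), 83.46121215820312)
rim 1984 [[-129.49391371965928, -48.767457704990555], [-129.04248967137536, -48.42508999209198], [-9.889175000244817, 48.505782075477796], [-9.846778483257717, 48.758823897310585]]
ridge 1619 [52.  -1.1] ((502.7060546875, 160.30047607421875), (12.477299690246582, 63.46632385253906), 83.17105865478516)
{'location': [279.0, 160.4], 'conf': 0.87} [490.4  40.7   9.7]
```

View pics/5.png

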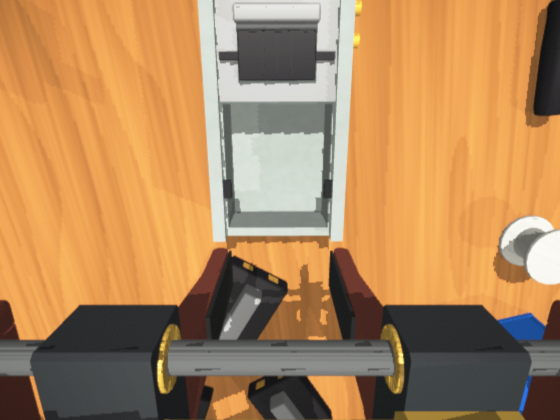

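Call:
play_rows:
  dp:
    - [1, -41, 0]
    - [1, -41, 0]
    - [1, -41, 0]
    - [1, -41, 0]
    - [1, -41, 0]
    - [1, -41, 0]
    - [1, -41, 0]
    - [1, -41, 0]
  yaw: [5, 5, 5, 5, 5, 6, 0, 0]
  gripper: 0

```text
t: 6.5
ee_pos: [495.9, -311.3, 196.9]
orientation: [-1.693, -2.643, -0.0]
ft_force: [0.8, -0.1, -0.4]
width: 87.7
grasp_force: 0.0
```

Call:
play_rows:
  dp:
    - [0, -27, 0]
    - [0, 0, 0]
    - [0, 0, 0]
  yaw: [0, 0, 0]

```text
t: 6.75
ee_pos: [495.8, -337.6, 196.7]
orientation: [-1.697, -2.64, -0.001]
ft_force: [0.3, 0.5, -1.2]
width: 87.6
grasp_force: 0.0
```

```bash
cat > f.py <<'E'
from h import *
np.set_printoptions(precision=1,suppress=True)
o=ctrl.get_obs(); M=R.from_rotvec(o['orientation']).as_matrix(); print(o['ee_pos'],'y ang',np.degrees(np.arctan2(M[1,1],M[0,1])),o['width'],np.abs(o['qvel']).max())
im=shot('wrist'); save(im,'6.png'); P=cloud(im); x,y,z=P[...,0],P[...,1],P[...,2]; ok=im['range_z']>0
c=(468,-275); m=ok&(np.hypot(x-c[0],y-c[1])<75)
for lo,hi in [(40,50),(12,50)]: q=m&(z>lo)&(z<hi); print(q.sum(),cv2.minAreaRect(P[q][:,:2].astype(np.float32)),np.median(z[q]))
E
python3 f.py
```

```text
[ 495.8 -337.6  196.7] y ang 24.54579479982059 87.60645300593858 0.03470334680953624
1849 ((468.5832824707031, -272.0379333496094), (19.753711700439453, 69.20846557617188), 24.077037811279297) 43.57983061646627
7995 ((468.27471923828125, -271.8309631347656), (72.1070327758789, 95.70301818847656), 24.465890884399414) 23.92702550525206
```

View pics/6.png

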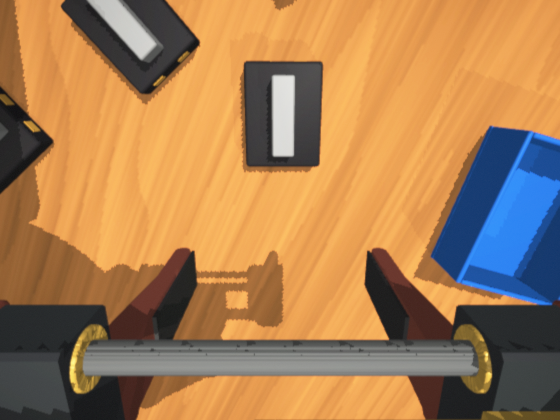

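Call:
play_rows:
  dp:
    - [-9, 22, -30]
    - [-9, 22, -35]
    - [-9, 22, -35]
    - [0, 0, -30]
    - [0, 0, -20]
    - [0, 0, -10]
    - [0, 0, 0]
  yaw: [0, 0, 0, 0, 0, 0, 0]
  gripper: 0.3

```text
t: 7.38
ee_pos: [468.1, -270.1, 37.7]
orientation: [-1.692, -2.641, 0.0]
ft_force: [0.2, 0.2, 0.4]
width: 61.7
grasp_force: 0.0
```

Call:
play_rows:
  dp:
    - [0, -1, -6]
    - [0, 0, -4]
    - [0, 0, 0]
  yaw: [0, 0, 0]

```text
t: 7.63
ee_pos: [469.8, -273.8, 30.2]
orientation: [1.697, 2.643, 0.0]
ft_force: [0.1, -0.6, -0.2]
width: 61.3
grasp_force: 0.0
```

Call:
play_rows:
  dp:
    - [0, 0, 0]
    - [0, 0, 0]
    - [0, 0, 0]
    - [0, 0, 0]
    - [0, 0, 0]
    - [0, 0, 0]
  yaw: [0, 0, 0, 0, 0, 0]
  gripper: 1

```text
t: 8.13
ee_pos: [469.3, -273.8, 30.0]
orientation: [1.697, 2.643, -0.0]
ft_force: [-0.4, 0.3, 0.2]
width: 24.9
grasp_force: 0.0
```

Call:
play_rows:
  dp:
    - [0, 0, 0]
    - [0, 0, 0]
    - [0, 0, 0]
  yaw: [0, 0, 0]

```text
t: 8.38
ee_pos: [469.2, -273.8, 29.9]
orientation: [-1.697, -2.644, 0.0]
ft_force: [-1.5, 1.1, 1.1]
width: 19.8
grasp_force: 30.0
```

Call:
play_rows:
  dp:
    - [0, 0, 20]
    - [0, 0, 30]
    - [0, 0, 35]
    - [0, 0, 35]
    - [0, 0, 20]
    - [0, 0, 0]
  yaw: [0, 0, 0, 0, 0, 0]

```text
t: 8.88
ee_pos: [471.6, -275.1, 174.1]
orientation: [1.693, 2.637, 0.0]
ft_force: [1.0, -0.1, -2.5]
width: 20.1
grasp_force: 30.0
```

Call:
play_rows:
  dp:
    - [2.4, 39, 0]
    - [2.4, 39, 0]
    - [2.4, 39, 0]
    - [2.4, 39, 0]
    - [2.4, 39, 0]
    - [2.4, 39, 0]
    - [2.4, 39, 0]
    - [2.4, 39, 0]
  yaw: [-5, -5, -5, -5, -5, -6, 0, 0]

```text
t: 9.55
ee_pos: [487.1, 39.8, 168.2]
orientation: [-2.341, -2.093, 0.003]
ft_force: [1.2, 0.3, -2.7]
width: 20.0
grasp_force: 30.0
```

Call:
play_rows:
  dp:
    - [0, 0, 0]
    - [0, 0, 0]
    - [0, 0, 0]
  yaw: [0, 0, 0]

```text
t: 9.8
ee_pos: [487.5, 38.0, 168.5]
orientation: [-2.339, -2.095, 0.003]
ft_force: [-0.9, 0.1, -1.2]
width: 20.0
grasp_force: 30.0
```

Call:
play_rows:
  dp:
    - [1.4, 1.9, -20]
    - [0, 0, -20]
    - [0, 0, -15]
    - [0, 0, 0]
    - [0, 0, 0]
  yaw: [0, 0, 0, 0, 0]

```text
t: 10.22
ee_pos: [488.9, 38.5, 113.9]
orientation: [-2.342, -2.091, 0.004]
ft_force: [0.3, -0.4, -1.9]
width: 19.5
grasp_force: 30.0
```

```bash
sed -i "s#'6.png'#'7.png'#; s/c=(468,-275)/c=(489,42)/; s/(40,50),(12,50)/(85,115),(66,135)/" f.py; python3 f.py
```

```text
[488.9  38.5 113.9] y ang -6.478526666203997 19.54042456471466 0.030607731454949265
11664 ((488.7200012207031, 40.77371597290039), (95.64078521728516, 72.3524398803711), 83.40348815917969) 107.58601669099838
26988 ((490.481201171875, 53.708099365234375), (126.32284545898438, 116.55725860595703), 83.47123718261719) 107.37431919037847
```

View pics/7.png

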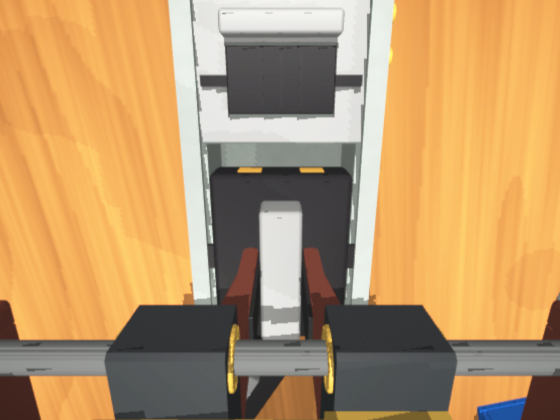

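Call:
play_rows:
  dp:
    - [0.3, 1.2, -15]
    - [0, 0, -15]
    - [0, 0, -15]
    - [0, 0, -12]
    - [0, 0, -7]
    - [0, 0, -5]
    - [0, 0, -2]
    - [0, 0, 0]
  yaw: [0, 0, 0, 0, 0, 0, 0, 0]

```text
t: 10.93
ee_pos: [490.5, 40.9, 44.1]
orientation: [2.341, 2.094, 0.001]
ft_force: [-0.4, 1.1, -1.6]
width: 19.7
grasp_force: 30.0
```

Call:
play_rows:
  dp:
    - [0, 0, -1]
    - [0, 0, 0]
  yaw: [0, 0]

```text
t: 11.1
ee_pos: [490.6, 41.1, 43.3]
orientation: [2.341, 2.094, 0.001]
ft_force: [-0.4, -0.0, -2.8]
width: 19.5
grasp_force: 30.0
```

Call:
play_rows:
  dp:
    - [0, 0, -1.5]
    - [0, 0, -1]
    - [0, 0, 0]
    - [0, 0, 0]
  yaw: [0, 0, 0, 0]

```text
t: 11.43
ee_pos: [490.2, 41.1, 40.4]
orientation: [2.341, 2.095, 0.0]
ft_force: [-0.2, -0.3, -2.3]
width: 19.7
grasp_force: 30.0
```

Call:
play_rows:
  dp:
    - [0, 0, -0.7]
    - [0, 0, 0]
  yaw: [0, 0]

```text
t: 11.6
ee_pos: [490.2, 41.1, 39.9]
orientation: [2.341, 2.095, 0.0]
ft_force: [-1.6, -0.2, 2.5]
width: 19.8
grasp_force: 30.0
```

Call:
play_rows:
  dp:
    - [0, 0, 0]
    - [0, 0, 0]
    - [0, 0, 0]
    - [0, 0, 0]
    - [0, 0, 0]
  yaw: [0, 0, 0, 0, 0]
  gripper: 0.55

```text
t: 12.02
ee_pos: [490.2, 41.1, 39.6]
orientation: [2.341, 2.095, 0.0]
ft_force: [0.4, -0.3, -0.7]
width: 39.2
grasp_force: 0.0
```

Call:
play_rows:
  dp:
    - [0, 0, 10]
    - [0, 0, 25]
    - [0, 0, 30]
    - [0, 0, 30]
    - [0, 0, 20]
    - [0, 0, 0]
  yaw: [0, 0, 0, 0, 0, 0]

```text
t: 12.52
ee_pos: [492.8, 41.3, 159.3]
orientation: [2.338, 2.092, 0.01]
ft_force: [1.8, 0.2, 0.2]
width: 39.6
grasp_force: 0.0
```

```bash
sed -i "s#'7.png'#'8.png'#; s/(85,115),(66,135)/(28,42),(48,58)/" f.py; python3 f.py; python3 - <<'E'
from h import *
im=shot('wrist')
for k in ['ridge_top','tab_top','pack']:
    for r in models.landmark_of(im,k)[:2]: print(k,r,dep(im,r['location']))
P=cloud(im);x,y,z=P[...,0],P[...,1],P[...,2];m=(z>78)&(z<84)&(abs(y-160)<25)&(abs(x-502)<36)&(im['range_z']>0)
print(m.sum(),cv2.minAreaRect(P[m][:,:2].astype(np.float32)))
E
```

```text
[492.8  41.3 159.3] y ang -6.358176389770304 39.57144603150208 0.07683186380711164
7768 ((488.87127685546875, 40.50664520263672), (108.72032928466797, 92.6081314086914), 83.48310852050781) 33.639256552945824
2844 ((490.0065002441406, 47.02403259277344), (135.32957458496094, 96.44076538085938), 82.06588745117188) 53.53985085233646
ridge_top {'location': [278.5, 40.7], 'conf': 0.98} [503.84332268 159.86641324  80.79482418]
tab_top {'location': [278.8, 87.7], 'conf': 0.8} [500.9367494  132.54331088  71.86570261]
pack {'location': [239.5, 343.3], 'conf': 0.89} [484.52111201  71.70244791 251.21596519]
pack {'location': [278.8, 192.2], 'conf': 0.86} [492.20217674  55.52850255  53.4993163 ]
2089 ((502.55902099609375, 159.92930603027344), (12.223045349121094, 64.0442886352539), 83.15069580078125)
```

View pics/8.png

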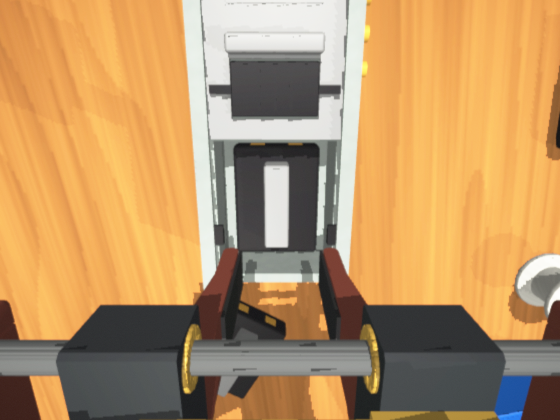

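Call:
play_rows:
  dp:
    - [4, 38, 0]
    - [4, 38, 0]
    - [4, 38, 0]
    - [2.5, 27, -10]
    - [0, 0, -25]
    - [0, 0, -25]
    - [0, 0, 0]
    - [0, 0, 0]
  yaw: [0, 0, 0, 0, 0, 0, 0, 0]
  gripper: 1

```text
t: 13.43
ee_pos: [502.9, 181.6, 92.7]
orientation: [-2.339, -2.094, 0.008]
ft_force: [0.1, 0.5, -1.0]
width: 0.6
grasp_force: 0.0
```

Call:
play_rows:
  dp:
    - [1, 1, -10]
    - [0, 0, -9]
    - [0, 0, 0]
    - [0, 0, 0]
  yaw: [0, 0, 0, 0]

```text
t: 13.77
ee_pos: [505.6, 182.8, 75.6]
orientation: [-2.342, -2.094, 0.001]
ft_force: [0.0, -0.1, 0.3]
width: 0.6
grasp_force: 0.0
```

Call:
play_rows:
  dp:
    - [-0.4, -4, -2]
    - [-0.8, -8, 0]
    - [-1.4, -12, 0]
    - [-1.4, -12, 0]
    - [-1.4, -12, 0]
    - [-1.4, -12, 0]
    - [-1.4, -12, 0]
    - [-1.4, -12, 0]
  yaw: [0, 0, 0, 0, 0, 0, 0, 0]

```text
t: 14.43
ee_pos: [496.5, 97.7, 74.0]
orientation: [2.341, 2.094, 0.002]
ft_force: [3.2, 3.3, 0.2]
width: 0.2
grasp_force: 1.6
```

Call:
play_rows:
  dp:
    - [-1.2, -11, 0]
    - [-0.8, -7, 0]
    - [-0.7, -6, 0]
    - [-0.6, -5, 0]
    - [-0.6, -5, 0]
    - [-0.5, -4, 0]
  yaw: [0, 0, 0, 0, 0, 0]

```text
t: 14.93
ee_pos: [491.5, 60.5, 73.7]
orientation: [-2.341, -2.094, 0.0]
ft_force: [1.3, 2.1, 0.1]
width: 0.4
grasp_force: 1.2
```

Call:
play_rows:
  dp:
    - [-0.1, -1, 0]
    - [-0.1, -1, 0]
    - [-0.1, -1, 0]
    - [0, 0, 0]
    - [0, 0, 0]
  yaw: [0, 0, 0, 0, 0]

```text
t: 15.35
ee_pos: [491.0, 59.0, 73.6]
orientation: [-2.341, -2.093, -0.001]
ft_force: [0.3, 8.2, 2.1]
width: 0.3
grasp_force: 4.3
```

Call:
play_rows:
  dp:
    - [-0.1, -1, 0]
    - [-0.1, -1, 0]
    - [0, 0, 0]
  yaw: [0, 0, 0]

```text
t: 15.6
ee_pos: [491.0, 58.7, 73.6]
orientation: [-2.341, -2.091, -0.004]
ft_force: [1.7, 21.5, 0.3]
width: 0.6
grasp_force: 10.6
```

Call:
play_rows:
  dp:
    - [0.2, 3, 0]
    - [0.4, 4, 0]
    - [0, 0, 20]
    - [0, 0, 35]
    - [-1, -12, 35]
    - [-2, -23, 30]
    - [0, 0, 0]
    - [0, 0, 0]
  yaw: [0, 0, 0, 0, 0, 0, 0, 0]

```text
t: 16.27
ee_pos: [489.1, 27.3, 194.9]
orientation: [2.341, 2.092, 0.003]
ft_force: [-0.1, 0.2, -0.6]
width: 0.7
grasp_force: 0.0
```

```bash
sed -i "s#'3.png'#'9.png'#" c.py; python3 c.py
```

```text
[489.1  27.3 194.9] y ang -6.44654508987642 0.6557495518444512 [-0.1  0.2 -0.6]
[[  -0.     1.     0.3   83.9]
 [   1.     0.    -0.    -0.5]
 [  -0.     0.3   -1.  -161.9]
 [   0.     0.     0.     1. ]]
ridge_top 0.93 [279.1, 187.8] [489.7  42.6  81. ] [-63.   -0.5]
tab_top 0.73 [278.0, 218.3] [485.4  13.4  72. ] [-92.5   0.5]
tester 0.75 [275.4, 103.3] [494.2 108.4  59.7] [3.  2.5]
ridge 1100 [[-68.07878880120026, -31.886253379214747], [-67.73766273560011, -30.56979588461597], [-61.703755581249524, -0.42268053610976253], [-56.319188676805446, 30.097906873979326], [-55.9680082404032, 31.733052004516207]] 80.50245897375743 ((489.35504150390625, 43.56672286987305), (12.108840942382812, 63.61929702758789), 83.49745178222656)
tab 2563 [[-107.87318784485188, -37.887417074808866], [-106.99043386578006, -31.36097225312196], [-90.61347920023378, -0.3717373209569919], [-75.52233134100818, 30.824476090226998], [-75.00071220527023, 37.87443254669081]] 71.73717843242815 ((485.9583740234375, 14.366220474243164), (32.85323715209961, 75.76210021972656), 83.44660186767578)
body 27770 [[-126.2955789609654, -58.32556908440467], [-119.91354046602888, -55.7607866729496], [-31.77886366258489, 0.2956824124439263], [37.24211256047244, 55.75935166245715], [39.998605151722046, 58.17089736808499]] 67.14230274786178 ((491.4270935058594, 62.32851791381836), (166.4777069091797, 116.36168670654297), 83.4010009765625)
```

View pics/9.png

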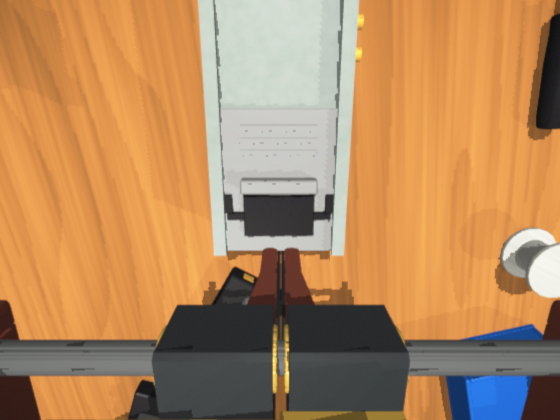

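The picture shows the cover shut, with the ridge at (279,187) back at its starting position, and the tab at (278,216) up with its top at z 71.7. The robot is clear of everything, so I am handing in.

```bash
python3 -c "
from workcell import ticket; print(ticket.close_job())"
```

```text
the job is handed in; nothing more can be done
None
```

I put the farthest pack flat in the bay and slid the cover home; the last wrist-camera check showed it shut with the tab up. I handed the job in at about 16 s of the 56 s allowed; the hand-in call gave no verdict.

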